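# Find the tin that rattles and hold it over the dish

### The job

One of the three sealed tins on the bench has a loose part inside. Pick up the tins one after another and shake or rock each back and forth along its length a few times until you find the one that rattles, laying silent ones back flat on the bench, lid up. Then hold the rattling tin level and still, clear above the middle of the white porcelain dish, and finish while holding it there, without disturbing the dish or the glassware.

Things in the scene. Friction and masses are not known exactly. Their poses are not given: they have to be found in the camera images.
- tin_a: one of three identical sealed flat tins, bare steel with a lid seam and a small steel clasp at each end, outside 150 (x, long) x 58 (y) x 52 (z) mm, lying lid up; origin at the centre of the underside, z up through the lid, which does not open. Empty mass 0.15 to 0.40 kg, other for each tin: weight does not tell. Grip across the 58 mm width, at the middle, from above
- tin_b: a tin exactly like tin_a. Any one of the three, drawn afresh each time, holds a loose steel ball, 36 mm and 0.19 kg, that rolls freely 104 mm along the tin (52 mm either side of the middle) and 12 mm across; the other two hold nothing that moves
- tin_c: a tin exactly like tin_a. Which tin holds the ball cannot be seen: it shows only in the forces and moments on the tool, as knocks and lasting swings when the tin is shaken along its length, or as weight shifting to the low end when it is tilted
- dish: white porcelain evaporating dish with a spout, 87 x 94 mm, 48 mm high, fixed on the bench beyond the tins; origin at the centre of its underside, z up
- flask: conical glass flask with pale blue contents, 74 mm wide, 111 mm high, loose bystander; origin at the centre of its underside
- jar: glass sample jar with steel lid, 76 mm wide, 115 mm high, loose bystander; origin at the centre of its underside
- beaker: empty glass beaker, 72 x 77 mm, 94 mm high, loose bystander; origin at the centre of its underside
There are look-alikes about, which are no part of the job. What is shaped like the tin_c but purple is not meant.

How it is judged (in metres and radians):
On the way, in this order (a step that is already met when the one before it is completed fails the run):
1. the rattling tin is off the bench and its loose part has been thrown to one half of it (20 mm or more from the middle) (((x of loose_part_c0 in the frame of tin_a between -0.075 and 0.075 m and y of loose_part_c0 in the frame of tin_a between -0.03 and 0.03 m and z of loose_part_c0 in the frame of tin_a between 0 and 0.052 m and height (world z) of tin_a above 0.03 m and x of loose_part_c0 in the frame of tin_a below -0.02 m) or (x of loose_part_c0 in the frame of tin_b between -0.075 and 0.075 m and y of loose_part_c0 in the frame of tin_b between -0.03 and 0.03 m and z of loose_part_c0 in the frame of tin_b between 0 and 0.052 m and height (world z) of tin_b above 0.03 m and x of loose_part_c0 in the frame of tin_b below -0.02 m) or (x of loose_part_c0 in the frame of tin_c between -0.075 and 0.075 m and y of loose_part_c0 in the frame of tin_c between -0.03 and 0.03 m and z of loose_part_c0 in the frame of tin_c between 0 and 0.052 m and height (world z) of tin_c above 0.03 m and x of loose_part_c0 in the frame of tin_c below -0.02 m))).
2. then, still off the bench, its loose part has been thrown to the other half (((x of loose_part_c0 in the frame of tin_a between -0.075 and 0.075 m and y of loose_part_c0 in the frame of tin_a between -0.03 and 0.03 m and z of loose_part_c0 in the frame of tin_a between 0 and 0.052 m and height (world z) of tin_a above 0.03 m and x of loose_part_c0 in the frame of tin_a above 0.02 m) or (x of loose_part_c0 in the frame of tin_b between -0.075 and 0.075 m and y of loose_part_c0 in the frame of tin_b between -0.03 and 0.03 m and z of loose_part_c0 in the frame of tin_b between 0 and 0.052 m and height (world z) of tin_b above 0.03 m and x of loose_part_c0 in the frame of tin_b above 0.02 m) or (x of loose_part_c0 in the frame of tin_c between -0.075 and 0.075 m and y of loose_part_c0 in the frame of tin_c between -0.03 and 0.03 m and z of loose_part_c0 in the frame of tin_c between 0 and 0.052 m and height (world z) of tin_c above 0.03 m and x of loose_part_c0 in the frame of tin_c above 0.02 m))).
At the end, for the whole second after the job is handed in: the fingers alone hold the rattling tin, its middle within 40 mm of the dish centre seen from above, underside 80 to 300 mm above the bench, level within 0.2 rad, slower than 0.05 m/s; both other tins lie flat on the bench, lid up, at rest, untouched ((((x of loose_part_c0 in the frame of tin_a between -0.075 and 0.075 m and y of loose_part_c0 in the frame of tin_a between -0.03 and 0.03 m and z of loose_part_c0 in the frame of tin_a between 0 and 0.052 m) and horizontal distance between tin_a and dish below 0.04 m and height (world z) of tin_a between 0.08 and 0.3 m and angle between tin_a's own z axis and vertical below 0.2 rad and linear speed of tin_a below 0.05 m/s and contact force between the fingers and tin_a above 3 N and contact force between each of tin_a, tin_b, tin_c and dish below 0.1 N and height (world z) of tin_b between -0.008 and 0.008 m and angle between each of tin_b, tin_c's own z axis and vertical below 0.1 rad and linear speed of each of tin_b, tin_c below 0.03 m/s and contact force between tin_a and tin_b below 0.1 N and contact force between the fingers and tin_b below 0.5 N and height (world z) of tin_c between -0.008 and 0.008 m and contact force between tin_a and tin_c below 0.1 N and contact force between the fingers and tin_c below 0.5 N) or ((x of loose_part_c0 in the frame of tin_b between -0.075 and 0.075 m and y of loose_part_c0 in the frame of tin_b between -0.03 and 0.03 m and z of loose_part_c0 in the frame of tin_b between 0 and 0.052 m) and horizontal distance between tin_b and dish below 0.04 m and height (world z) of tin_b between 0.08 and 0.3 m and angle between tin_b's own z axis and vertical below 0.2 rad and linear speed of tin_b below 0.05 m/s and contact force between the fingers and tin_b above 3 N and contact force between each of tin_b, tin_a, tin_c and dish below 0.1 N and height (world z) of tin_a between -0.008 and 0.008 m and angle between each of tin_a, tin_c's own z axis and vertical below 0.1 rad and linear speed of each of tin_a, tin_c below 0.03 m/s and contact force between tin_b and tin_a below 0.1 N and contact force between the fingers and tin_a below 0.5 N and height (world z) of tin_c between -0.008 and 0.008 m and contact force between tin_b and tin_c below 0.1 N and contact force between the fingers and tin_c below 0.5 N) or ((x of loose_part_c0 in the frame of tin_c between -0.075 and 0.075 m and y of loose_part_c0 in the frame of tin_c between -0.03 and 0.03 m and z of loose_part_c0 in the frame of tin_c between 0 and 0.052 m) and horizontal distance between tin_c and dish below 0.04 m and height (world z) of tin_c between 0.08 and 0.3 m and angle between tin_c's own z axis and vertical below 0.2 rad and linear speed of tin_c below 0.05 m/s and contact force between the fingers and tin_c above 3 N and contact force between each of tin_c, tin_a, tin_b and dish below 0.1 N and height (world z) of tin_a between -0.008 and 0.008 m and angle between each of tin_a, tin_b's own z axis and vertical below 0.1 rad and linear speed of each of tin_a, tin_b below 0.03 m/s and contact force between tin_c and tin_a below 0.1 N and contact force between the fingers and tin_a below 0.5 N and height (world z) of tin_b between -0.008 and 0.008 m and contact force between tin_c and tin_b below 0.1 N and contact force between the fingers and tin_b below 0.5 N))); the arm keeps its last pose, push and grip.
It fails at once if the flask is disturbed (shifted more than 25 mm or tipped) (distance of flask from where it was at the start of the episode above 0.025 m or angle between flask's own z axis and vertical above 0.5 rad).
It fails at once if the jar is disturbed (shifted more than 25 mm or tipped) (distance of jar from where it was at the start of the episode above 0.025 m or angle between jar's own z axis and vertical above 0.5 rad).
It fails at once if the beaker is disturbed (shifted more than 25 mm or tipped) (distance of beaker from where it was at the start of the episode above 0.025 m or angle between beaker's own z axis and vertical above 0.5 rad).
It fails at once if the dish is struck (more than 15 N) (contact force between dish and the arm above 15 N or contact force between dish and the fingers above 15 N or contact force between dish and tin_a above 15 N or contact force between dish and tin_b above 15 N or contact force between dish and tin_c above 15 N).
It also fails if it takes over 72 s, if anything falls off the work surface, if the arm or the gripper's body presses on something with over 40 N, if the wrist force passes 120 N, or if a joint passes its speed limit or range.

### The arm

A 6-joint arm with a two-finger parallel gripper is mounted at the origin on a cart in front of the work surface, level with it; the furniture and walls round the work are solid. World frame = base frame: x ahead of the robot, y to its left, z up, the work surface at z = 0. Lengths are in mm, angles in rad, forces in N, time in s.
With the tool pointing down it reaches from about 275 to 750 mm from the base axis. Payload 10.2 kg.
Tool frame: the origin (TCP) lies at the very end of the fingers, on their centre line; the grasp point (between the pads) lies 19 mm behind it; z points along the fingers, y is the line along which they close (so a half turn about z gives the same grasp; the last joint's range is limited). The gripper opens to 85 mm and grips with 20 to 120 N. Pads are 22 mm wide; open, the fingers measure 114 mm over their backs; the gripper's body (76 mm by 85 mm) begins 54 mm behind the grasp point. The pads swing forward as they close: fully open they stand 13 mm farther back than shut.
Start: joints at [-1.392, 0.313, 1.498, -0, 1.331, -0.223], TCP at [205.303, -483.2, 231.294] pointing down, gripper open.
Joint ranges: [-2.94, 2.94], [-0.97, 2.17], [0.19, 2.56], [-1.23, 4.37], [0.02, 3.11], [-2.88, 2.88]. Speed limits (rad/s): [2.39, 2.39, 3.01, 3.14, 3.14, 3.14].

### API

Orientations are given as a unit quaternion [w, x, y, z].
In Python, from rig import * gives the robot as it stands. The module is installed in compiled form; this text tells all that it offers.
- The arm moves only by the shell command python3 -m crank 'ROWS' [FORCE]. ROWS is JSON, a list that holds one entry, the list of rows, each a list of 7 numbers: the shift along the tool's x, y, z in units of 25 mm (1.0 is 25 mm), then the turn, a rotation vector about the tool's x, y, z in units of 8 degrees (1.0 is 8 degrees), then the finger opening in mm, from 0 to 85.4. A call has exactly 8 rows; each row shifts and turns the commanded pose from where the row before left it, along the tool's axes as they then stand; what a row does not reach is not made up. A row lasts 1/10 s, in which the tool goes at most 50 mm and 8.59 degrees, less where a joint would pass 70% of its speed; a pose out of reach is approached as far as the arm can. A call is refused whole if a number of a shift passes 1 or a number of a turn 1, either way. A call with a gripper value outside its range is refused whole. The fingers move at their own pace and stop on an object; FORCE is the grip in N (left out, the last holds). Time passes only in rows, so rows that do not move let the fingers close, or fill a call up. It gives the time, the measured TCP pose, the force, the opening and the grip force at its end, in the units of the state.
- sense(): the state, without advancing time (a new reading comes with each control period).
- capture(name): name is "side" or "top" or "wrist"; returns the picture (400x640x3 uint8, blue, green, red); there is no depth.
- camera_model(name): a dict with "fx", "fy", "cx", "cy" (pixels), "k1" (the pictures are not rectified: a ray, as slopes to the right and down, at radius r is drawn at 1 + k1 r^2 times it, then the intrinsics apply), "world_from_camera" (4x4, takes a point from camera to world coordinates); the wrist camera has in their place "T_tool_cam" (4x4, takes a point from camera to tool coordinates, whose origin is the TCP and whose axes are the flange's). Camera axes: x right, y up, looking along -z (the intrinsics and any distortion apply to the point x, -y, -z); pixel columns grow to the right and rows downward; lengths in mm; the calibration is good to about 2 mm. A picture is of the moment at which its call begins: read the wrist's pose just before it. camera_model takes no time and is no camera call.
- finish_job(): hands the job in; it is judged then, once.
The state is a dict: "time_s": time; "joints": joint angles; "dq": joint speeds; "tau": joint torques, N m; "eef_pos": TCP position; "ee_rot": TCP orientation; "force": force on the tool from outside, world axes, zero at the start; "wrist_torque": the same for the moment, N m; "grip_width": opening from 0.0 (shut) to 1.0 (fully open); "grip_force": force on a finger pad.
Only numpy, scipy, OpenCV 4.12 (cv2) and the standard library are available. Lean on these libraries where they do the work, as an engineer would, in place of code of your own. Each camera call takes 0.05 s, during which the arm holds its last target. There are 200 camera calls.

## Working session

There is one attempt and no reset: what is moved stays moved. The work goes in short steps, Python scripts to look and compute and a shell command to move; the robot and the scene stay as the last step left them, time stands still between calls to the robot, and variables do not carry over. Pictures are saved under pics/ and viewed, at most 10 in all, crops included, and the job is handed in when it is done.

```bash
mkdir -p pics; python3 - <<'E'
from rig import *
import cv2
s=sense();print(s)
for n in("top","side"):
    cv2.imwrite(f"pics/{n}0.png",capture(n)); m=camera_model(n);print(n,m)
print(camera_model("wrist"))
E
```

```text
{'time_s': 0.0, 'joints': array([-1.39238892e+00,  3.13445277e-01,  1.49844254e+00, -4.85613311e-06,
        1.33098034e+00, -2.23383224e-01]), 'dq': array([ 0.00025743, -0.00015298, -0.0001234 ,  0.00016144,  0.00046459,
        0.00012415]), 'tau': array([-1.53231133e-03, -4.12270975e+01, -2.59744924e+01, -2.80651411e-04,
        4.14764945e-03, -3.01391663e-05]), 'eef_pos': array([ 205.25962431, -482.93506532,  230.73543174]), 'ee_rot': array([-6.37644332e-04,  9.79887998e-01,  1.99547248e-01,  1.19828962e-05]), 'force': array([-0.6485822 , -0.37894274, -0.33608765]), 'wrist_torque': array([ 0.01687351, -0.00438207, -0.00162404]), 'grip_force': 0.0, 'grip_width': 0.9992494577988413}
top {'fx': 365.20775787899345, 'fy': 365.20775787899345, 'cx': 320.17013432872403, 'cy': 195.61720819495164, 'k1': -0.0857479878205943, 'world_from_camera': array([[-2.53636624e-02,  9.94544862e-01, -1.01179062e-01,
         3.96959824e+02],
       [-9.99670771e-01, -2.48406574e-02,  6.42587233e-03,
         9.53304980e+00],
       [ 3.87746388e-03,  1.01308735e-01,  9.94847479e-01,
         1.29498700
[... 380 characters left out ...]
7.24750068e-01,
         9.80493582e+02],
       [ 1.35171744e-02,  8.71169456e-01,  4.90796358e-01,
         7.04604916e+02],
       [ 0.00000000e+00,  0.00000000e+00,  0.00000000e+00,
         1.00000000e+00]])}
{'fx': 279.7032943594729, 'fy': 279.7032943594729, 'cx': 321.41845389779337, 'cy': 199.2090523647018, 'k1': -0.049878706540826996, 'T_tool_cam': array([[ 6.91621861e-04,  9.58315026e-01,  2.85712851e-01,
         7.38700788e+01],
       [ 9.99999697e-01, -5.60327009e-04, -5.41284226e-04,
        -5.52872346e-01],
       [-3.58628180e-04,  2.85713139e-01, -9.58315122e-01,
        -1.42407247e+02],
       [ 0.00000000e+00,  0.00000000e+00,  0.00000000e+00,
         1.00000000e+00]])}
```

View pics/top0.png

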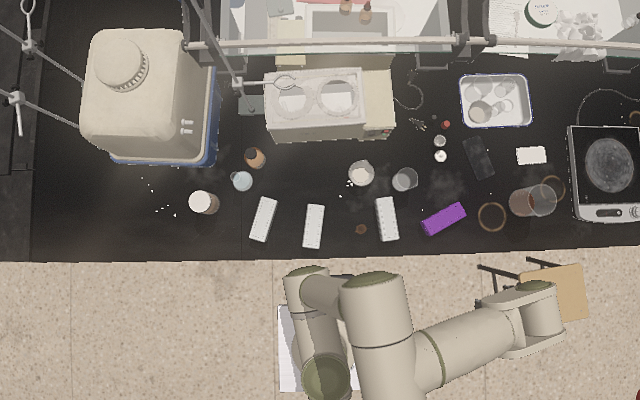

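View pics/side0.png

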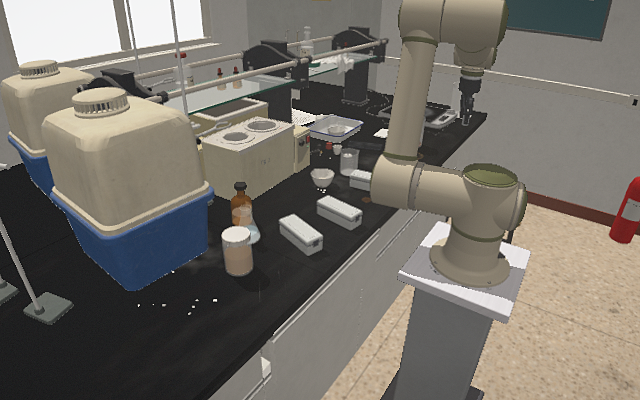

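The top view shows three bare steel tins at about (263,219), (313,226) and (387,218). The tin-shaped purple item at (444,218) is the decoy. The dish is at (361,173), the beaker at (404,179), the flask at (241,181) and the jar at (203,202). I'll confirm these in an enlarged crop.

```bash
python3 - <<'E'
import cv2
i=cv2.imread("pics/top0.png")[145:265,185:475]
i=cv2.resize(i,None,fx=2.75,fy=2.75,interpolation=cv2.INTER_CUBIC);cv2.imwrite("pics/crop0.png",i)
E
```

```text
(no output)
```

View pics/crop0.png

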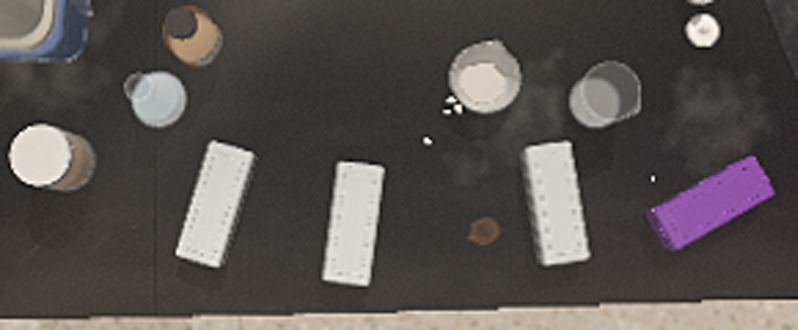

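```bash
cat > h.py <<'E'
import numpy as np, cv2
from scipy.spatial.transform import Rotation as R
from rig import *
def w(px,z,name="top"):
    m=camera_model(name);p=np.atleast_2d(px).astype(float)
    K=np.array([[m["fx"],0,m["cx"]],[0,m["fy"],m["cy"]],[0,0,1]])
    u=cv2.undistortPoints(p[:,None],K,np.array([m["k1"],0,0,0,0]))[:,0]
    T=m["world_from_camera"];d=np.c_[u[:,0],-u[:,1],-np.ones(len(u))]@T[:3,:3].T
    o=T[:3,3];return (o+d*((z-o[2])/d[:,2])[:,None])[:,:2]
E
python3 - <<'E'
from h import *
o=np.array([185,145]);c=lambda a:o+np.array(a)/2.75
for n,q in dict(t1=[(212,142),(254,152),(219,266),(178,255)],t2=[(338,161),(384,165),(368,285),(323,280)],t3=[(529,147),(570,141),(589,258),(547,265)]).items():
    p=w(c(q),50);a=(p[0]+p[1]-p[2]-p[3])/2
    print(n,p.mean(0).round(),"len",np.linalg.norm(a).round(),"wid",np.linalg.norm(p[0]-p[1]).round(),"ang",np.degrees(np.arctan2(a[1],a[0])).round(1))
for n,q,z in [("dish",(485,78),48),("beakertop",(611,90),94),("beakerbot",(597,102),0),("flaskbot",(160,100),15),("jar",(41,155),115)]: print(n,w(c(q),z).round())
E
```

```text
t1 [448. 197.] len 147.0 wid 54.0 ang -17.7
t2 [421.  27.] len 149.0 wid 57.0 ang -8.8
t3 [ 439. -229.] len 148.0 wid 52.0 ang 6.6
dish [[ 598. -143.]]
beakertop [[ 572. -290.]]
beakerbot [[ 570. -295.]]
flaskbot [[585. 273.]]
jar [[508. 395.]]
```

The top-face sizes come out at about 150x55 mm, so the measurements hold. The tin at (439,-229) is nearest, so I'll move above it first.

```bash
cat >> h.py <<'E'
def plan(x,y,z,yaw):
    s=sense();q=s["ee_rot"];r=R.from_quat([q[1],q[2],q[3],q[0]])
    d=np.array([x,y,z])-s["eef_pos"]
    c,n=np.cos(np.radians(yaw)),np.sin(np.radians(yaw))
    t=R.from_matrix(np.array([[c,n,0],[n,-c,0],[0,0,-1]]))
    print("t",round(s["time_s"],2),"pos",s["eef_pos"].round(1),"shift",(r.inv().apply(d)/25).round(2),"turn",(np.degrees((r.inv()*t).as_rotvec())/8).round(2),"F",s["force"].round(2),"M",s["wrist_torque"].round(3),"gw",round(s["grip_width"],3),"gf",round(s["grip_force"],1))
E
python3 -m crank '[[[0.9,-0.4,0,0,0,0,85],[0.9,-0.4,0,0,0,0,85],[0.9,-0.4,0,0,0,0,85],[0.9,-0.4,0,0,0,0,85],[0.9,-0.4,0,0,0,0,85],[0.9,-0.4,0,0,0,0,85],[0.9,-0.4,0,0,0,0,85],[0.9,-0.4,0,0,0,0,85]]]' 40
python3 -m crank '[[[0.9,-0.4,0,0,0,0,85],[0.9,-0.4,0,0,0,0,85],[0.9,-0.4,0,0,0,0,85],[0.9,-0.4,0,0,0,0,85],[0.9,-0.4,0,0,0,0.5,85],[0.9,-0.4,0,0,0,1,85],[0,0,0,0,0,0.5,85],[0,0,0,0,0,0,85]]]'
python3 -c "
from h import *
plan(439,-229,19,6.6)
m=camera_model('wrist');cv2.imwrite('pics/w1.png',capture('wrist'))"
```

```text
time_s: 0.9
eef_pos: [340.2, -338.2, 231.0]
ee_rot: [-0.0, 0.98, 0.2, -0.0]
force: [0.3, 0.0, -0.6]
grip_width: 0.995
grip_force: 0.0
time_s: 1.7
eef_pos: [441.9, -231.8, 231.0]
ee_rot: [-0.0, 0.998, 0.062, -0.0]
force: [-0.4, -1.2, -1.1]
grip_width: 0.998
grip_force: 0.0
t 1.7 pos [ 441.9 -231.8  231. ] shift [-0.09 -0.12  8.48] turn [-0.    0.    0.06] F [-0.37 -1.17 -1.08] M [-0.006  0.002 -0.022] gw 0.998 gf 0.0
```

View pics/w1.png

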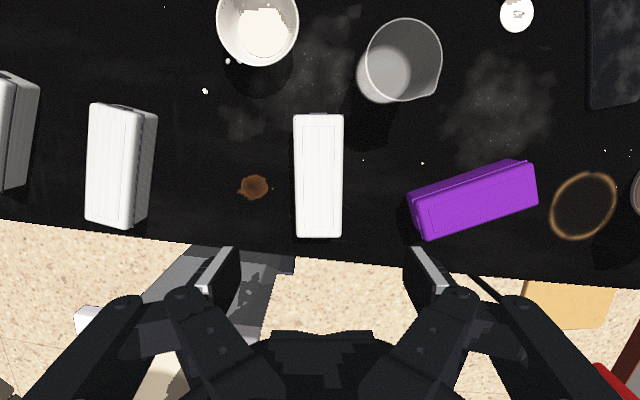

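The wrist view shows the steel tin upright, with its top-face corners at (294,115), (343,114), (342,238) and (298,238). The purple decoy is to its right at (472,200), and the dish (258,30) and beaker (400,60) are beyond.

```bash
cat >> h.py <<'E'
def ww(px,z,pos,yaw):
    m=camera_model("wrist");p=np.atleast_2d(px).astype(float)
    K=np.array([[m["fx"],0,m["cx"]],[0,m["fy"],m["cy"]],[0,0,1]])
    u=cv2.undistortPoints(p[:,None],K,np.array([m["k1"],0,0,0,0]))[:,0]
    c,n=np.cos(np.radians(yaw)),np.sin(np.radians(yaw))
    T=np.eye(4);T[:3,:3]=[[c,n,0],[n,-c,0],[0,0,-1]];T[:3,3]=pos;T=T@m["T_tool_cam"]
    d=np.c_[u[:,0],-u[:,1],-np.ones(len(u))]@T[:3,:3].T;o=T[:3,3]
    return (o+d*((z-o[2])/d[:,2])[:,None])[:,:2]
E
python3 - <<'E'
from h import *
p=ww([(294,115),(343,114),(342,238),(298,238)],50,[441.9,-231.8,231],7.1);a=(p[0]+p[1]-p[2]-p[3])/2
print(p.mean(0).round(1),np.linalg.norm(a),np.degrees(np.arctan2(a[1],a[0])))
print("dish rim",ww([(258,21)],48,[441.9,-231.8,231],7.1),"beaker bot",ww([(385,75)],0,[441.9,-231.8,231],7.1),"purple",ww([(472,200)],50,[441.9,-231.8,231],7.1))
E
```

```text
[ 442.4 -228.5] 149.2849381901028 7.703878346172834
dish rim [[ 602.59003028 -144.43502393]] beaker bot [[ 574.33998436 -294.26206979]] purple [[ 441.2045899  -417.24865089]]
```

```bash
python3 -m crank '[[[0,-0.12,1,0,0,0,85],[0,0,1,0,0,0,85],[0,0,1,0,0,0,85],[0,0,1,0,0,0,85],[0,0,1,0,0,0,85],[0,0,1,0,0,0,85],[0,0,1,0,0,0,85],[0,0,1,0,0,0,85]]]' 40
python3 -m crank '[[[0,0,0.5,0,0,0,85],[0,0,0.26,0,0,0,85],[0,0,0,0,0,0,40],[0,0,0,0,0,0,40],[0,0,0,0,0,0,40],[0,0,0,0,0,0,40],[0,0,0,0,0,0,40],[0,0,0,0,0,0,40]]]' 60
python3 -c "
from h import *
plan(441,-229,150,7)"
```

```text
time_s: 2.55
eef_pos: [440.9, -229.8, 30.3]
ee_rot: [0.0, 0.998, 0.062, 0.0]
force: [1.4, -0.1, -0.0]
grip_width: 0.995
grip_force: 0.0
time_s: 3.35
eef_pos: [441.8, -229.8, 13.4]
ee_rot: [0.001, 0.998, 0.061, 0.001]
force: [-0.1, 0.4, 7.0]
grip_width: 0.672
grip_force: 65.3
t 3.35 pos [ 441.8 -229.8   13.4] shift [-0.02 -0.03 -5.47] turn [ 0.01 -0.01  0.  ] F [-0.12  0.35  7.04] M [0.209 0.201 0.03 ] gw 0.672 gf 65.3
```

```bash
S='from h import *;plan(441,-229,150,7)'
python3 -m crank '[[[0,0,-0.5,0,0,0,40],[0,0,-1,0,0,0,40],[0,0,-1,0,0,0,40],[0,0,-1,0,0,0,40],[0,0,-1,0,0,0,40],[0,0,-1,0,0,0,40],[0,0,-0.5,0,0,0,40],[0,0,0,0,0,0,40]]]' >/dev/null; python3 -c "$S"
python3 -m crank '[[[0,0,0,0,0.75,0,40],[0,0,0,0,0.75,0,40],[0,0,0,0,0,0,40],[0,0,0,0,0,0,40],[0,0,0,0,0,0,40],[0,0,0,0,-1,0,40],[0,0,0,0,0,0,40],[0,0,0,0,0,0,40]]]' >/dev/null; python3 -c "$S"
python3 -m crank '[[[0,0,0,0,-1,0,40],[0,0,0,0,-1,0,40],[0,0,0,0,0,0,40],[0,0,0,0,0,0,40],[0,0,0,0,0,0,40],[0,0,0,0,1,0,40],[0,0,0,0,0,0,40],[0,0,0,0,0,0,40]]]' >/dev/null; python3 -c "$S"
python3 -m crank '[[[0,0,0,0,1,0,40],[0,0,0,0,1,0,40],[0,0,0,0,0,0,40],[0,0,0,0,0,0,40],[0,0,0,0,0,0,40],[0,0,0,0,-1,0,40],[0,0,0,0,0,0,40],[0,0,0,0,0,0,40]]]' >/dev/null; python3 -c "$S"
```

```text
t 4.15 pos [ 441.8 -229.8  164.6] shift [-0.03 -0.04  0.58] turn [ 0.02 -0.02  0.  ] F [-0.35 -0.09 -2.2 ] M [-0.008 -0.039  0.04 ] gw 0.675 gf 64.6
t 4.95 pos [ 442.  -228.8  161.9] shift [-0.07  0.    0.47] turn [-0.01 -0.51  0.02] F [-0.41  0.05 -1.29] M [-0.046  0.075 -0.026] gw 0.672 gf 64.6
t 5.75 pos [ 440.6 -229.8  163. ] shift [ 0.06 -0.03  0.52] turn [ 0.    0.51 -0.01] F [ 0.46 -0.32 -2.31] M [-0.039 -0.045  0.045] gw 0.673 gf 64.6
t 6.55 pos [ 442.1 -228.9  161.9] shift [-0.08 -0.    0.47] turn [-0.01 -0.51  0.02] F [-1.2  -0.16 -2.47] M [ 0.003  0.026 -0.046] gw 0.671 gf 64.6
```

The force is only about 2 N (at most 0.2 kg, below the 0.34 kg minimum with a ball), and the moment swings with the hanging tin, opposite to what a ball would give. This tin is silent, so I'm laying it back.

```bash

python3 -m crank '[[[0,0,0,0,-0.5,0,40],[-0.02,-0.02,1,0,0,0,40],[0,0,1,0,0,0,40],[0,0,1,0,0,0,40],[0,0,1,0,0,0,40],[0,0,1,0,0,0,40],[0,0,0.5,0,0,0,40],[0,0,0,0,0,0,40]]]' >/dev/null; python3 -c "from h import *;plan(441.8,-229.8,13.4,7)"
```

```text
t 7.35 pos [ 440.  -228.5   23.7] shift [0.06 0.06 0.41] turn [-0.02  0.01  0.  ] F [-0.63 -0.54 -1.12] M [-0.006 -0.017  0.002] gw 0.673 gf 64.6
```

```bash

python3 -m crank '[[[0,0,0.25,0,0,0,40],[0,0,0.16,0,0,0,40],[0,0,0,0,0,0,40],[0,0,0,0,0,0,40],[0,0,0,0,0,0,85],[0,0,0,0,0,0,85],[0,0,0,0,0,0,85],[0,0,0,0,0,0,85]]]' 
python3 -m crank '[[[0,0,-0.5,0,0,0,85],[0,0,-1,0,0,0,85],[0,0,-1,0,0,0,85],[0,0,-1,0,0,0,85],[0,0,-1,0,0,0,85],[0,0,-1,0,0,0,85],[0,0,-1,0,0,0,85],[0,0,-1,0,0,0,85]]]' 
python3 -c "from h import *;plan(421,27,200,-8.8)"
```

```text
time_s: 8.15
eef_pos: [440.8, -229.0, 14.7]
ee_rot: [0.0, 0.998, 0.061, 0.0]
force: [-0.6, 0.5, -0.7]
grip_width: 0.994
grip_force: 0.0
time_s: 8.95
eef_pos: [440.6, -228.8, 204.1]
ee_rot: [0.0, 0.998, 0.061, 0.0]
force: [-0.5, -0.3, -0.1]
grip_width: 0.99
grip_force: 0.0
t 8.95 pos [ 440.6 -228.8  204.1] shift [  0.47 -10.25   0.16] turn [ 0.   -0.01  1.98] F [-0.53 -0.26 -0.11] M [ 0.005 -0.014 -0.007] gw 0.99 gf 0.0
```

```bash

python3 -m crank '[[[0.05,-1,0,0,0,0,85],[0.05,-1,0,0,0,0,85],[0.05,-1,0,0,0,0,85],[0.05,-1,0,0,0,0,85],[0.05,-1,0,0,0,0,85],[0.05,-1,0,0,0,0,85],[0.05,-1,0,0,0,0,85],[0.05,-1,0,0,0,0,85]]]' >/dev/null
python3 -m crank '[[[0.05,-1,0,0,0,0,85],[0.05,-1,0,0,0,0,85],[0,-0.25,0,0,0,0.5,85],[0,0,0,0,0,1,85],[0,0,0,0,0,0.5,85],[0,0,0,0,0,0,85],[0,0,0,0,0,0,85],[0,0,0,0,0,0,85]]]' >/dev/null
python3 -c "
from h import *;plan(421,27,13,-8.8)
cv2.imwrite('pics/w2.png',capture('wrist'))"
```

```text
t 10.55 pos [421.8  26.8 202.3] shift [-0.04 -0.    7.57] turn [-0.   -0.   -0.01] F [0.45 0.82 0.59] M [ 0.001 -0.006 -0.004] gw 0.997 gf 0.0
```

View pics/w2.png

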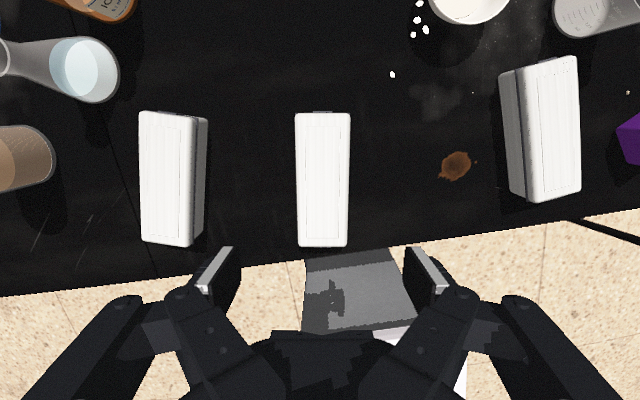

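The wrist view shows tin 2 centred and aligned, with corners at (295,114), (350,114), (347,246) and (298,246). Tin 3 lies flat at the right (545,130).

```bash
python3 - <<'E'
from h import *
def f(q):
    p=ww(q,50,[421.8,26.8,202.3],-8.8);a=(p[0]+p[1]-p[2]-p[3])/2
    print(p.mean(0).round(1),np.linalg.norm(a),np.degrees(np.arctan2(a[1],a[0])))
    return p.mean(0)
c=f([(295,114),(350,114),(347,246),(298,246)]); f([(140,112),(198,118),(192,247),(143,242)])
plan(c[0],c[1],13.4,-8.8)
E
```

```text
[424.1  26.2] 146.64427206578335 -8.698443714225693
[450.6 194.3] 147.99084216623174 -18.22126598994933
t 10.6 pos [421.8  26.8 202.3] shift [0.09 0.01 7.55] turn [-0.   -0.   -0.01] F [ 0.3  -0.29  0.51] M [ 0.01  -0.001  0.061] gw 0.997 gf 0.0
```

```bash
S='from h import *;plan(423,26.5,150,-8.8)'
python3 -m crank '[[[0.06,0,1,0,0,0,85],[0,0,1,0,0,0,85],[0,0,1,0,0,0,85],[0,0,1,0,0,0,85],[0,0,1,0,0,0,85],[0,0,1,0,0,0,85],[0,0,1,0,0,0,85],[0,0,0.55,0,0,0,85]]]'
python3 -m crank '[[[0,0,0,0,0,0,85],[0,0,0,0,0,0,85],[0,0,0,0,0,0,40],[0,0,0,0,0,0,40],[0,0,0,0,0,0,40],[0,0,0,0,0,0,40],[0,0,0,0,0,0,40],[0,0,0,0,0,0,40]]]' 60 >/dev/null; python3 -c "$S"
python3 -m crank '[[[0,0,-0.5,0,0,0,40],[0,0,-1,0,0,0,40],[0,0,-1,0,0,0,40],[0,0,-1,0,0,0,40],[0,0,-1,0,0,0,40],[0,0,-1,0,0,0,40],[0,0,-0.5,0,0,0,40],[0,0,0,0,0,0,40]]]' >/dev/null; python3 -c "$S"
python3 -m crank '[[[0,0,0,0,0.75,0,40],[0,0,0,0,0.75,0,40],[0,0,0,0,0,0,40],[0,0,0,0,0,0,40],[0,0,0,0,0,0,40],[0,0,0,0,-1,0,40],[0,0,0,0,0,0,40],[0,0,0,0,0,0,40]]]' >/dev/null; python3 -c "$S"
python3 -m crank '[[[0,0,0,0,-1,0,40],[0,0,0,0,-1,0,40],[0,0,0,0,0,0,40],[0,0,0,0,0,0,40],[0,0,0,0,0,0,40],[0,0,0,0,1,0,40],[0,0,0,0,0,0,40],[0,0,0,0,0,0,40]]]' >/dev/null; python3 -c "$S"
python3 -m crank '[[[0,0,0,0,1,0,40],[0,0,0,0,1,0,40],[0,0,0,0,0,0,40],[0,0,0,0,0,0,40],[0,0,0,0,0,0,40],[0,0,0,0,-1,0,40],[0,0,0,0,0,0,40],[0,0,0,0,0,0,40]]]' >/dev/null; python3 -c "$S"
```

```text
time_s: 11.4
eef_pos: [422.6, 26.7, 11.8]
ee_rot: [-0.0, 0.997, -0.078, -0.001]
force: [1.0, 0.2, 0.0]
grip_width: 0.995
grip_force: 0.0
t 12.2 pos [423.9  26.5  14.3] shift [-0.02  0.01 -5.43] turn [ 0.   -0.01 -0.02] F [-2.03 -0.44  8.28] M [-0.059  0.328  0.003] gw 0.669 gf 64.9
t 13.0 pos [423.8  26.6 164.7] shift [-0.03  0.01  0.59] turn [ 0.   -0.02 -0.02] F [ 0.29  0.43 -5.22] M [-0.074  0.043  0.027] gw 0.672 gf 66.2
t 13.8 pos [423.9  26.6 162.8] shift [-0.07  0.01  0.51] turn [ 0.   -0.51 -0.02] F [-0.68 -0.29 -4.58] M [ 0.028  0.016 -0.003] gw 0.671 gf 67.1
t 14.6 pos [422.7  26.8 164. ] shift [0.05 0.01 0.56] turn [-0.    0.5  -0.02] F [ 0.42  0.01 -4.61] M [ 0.021 -0.024 -0.014] gw 0.671 gf 67.9
t 15.4 pos [424.2  26.5 163. ] shift [-0.08  0.01  0.51] turn [ 0.   -0.51 -0.02] F [ 0.01  0.4  -5.67] M [ 0.027 -0.06  -0.023] gw 0.671 gf 68.6
```

```bash
cat >> h.py <<'E'
def avg(n=8):
    L=[]
    for _ in range(n): capture("side");s=sense();L.append(np.r_[s["force"],s["wrist_torque"]])
    print("avg F,M",np.mean(L,0).round(3),"se",(np.std(L,0)/n**.5).round(3))
E
python3 -m crank '[[[0,0,0,0,-0.3,0,40],[0,0,0,0,0,0,40],[0,0,0,0,0,0,40],[0,0,0,0,0,0,40],[0,0,0,0,0,0,40],[0,0,0,0,0,0,40],[0,0,0,0,0,0,40],[0,0,0,0,0,0,40]]]' >/dev/null; python3 -c "from h import *;avg()"
python3 -m crank '[[[0,0,0,0,-0.85,0,40],[0,0,0,0,-0.85,0,40],[0,0,0,0,0,0,40],[0,0,0,0,0,0,40],[0,0,0,0,0,0,40],[0,0,0,0,0,0,40],[0,0,0,0,0.65,0,40],[0,0,0,0,0.65,0,40]]]' >/dev/null
python3 -m crank '[[[0,0,0,0,0,0,40],[0,0,0,0,0,0,40],[0,0,0,0,0,0,40],[0,0,0,0,0,0,40],[0,0,0,0,0,0,40],[0,0,0,0,0,0,40],[0,0,0,0,0,0,40],[0,0,0,0,0,0,40]]]' >/dev/null; python3 -c "from h import *;avg();plan(423,26.5,150,-8.8)"
```

```text
avg F,M [-1.230e-01  2.270e-01 -4.501e+00 -3.200e-02 -7.100e-02 -4.000e-03] se [0.148 0.143 0.131 0.007 0.009 0.012]
avg F,M [-0.112 -0.266 -4.585  0.005  0.052  0.023] se [0.163 0.105 0.178 0.009 0.008 0.009]
t 18.6 pos [423.3  26.7 163.3] shift [0.   0.01 0.53] turn [-0.    0.2  -0.02] F [-0.6   0.15 -5.36] M [-0.015  0.051 -0.03 ] gw 0.672 gf 69.1
```

At ±1.6° tilt the moment flips from −0.071 to +0.052 N m, opposite to hanging sway, and the weight is 4.5 N or more. This is the rattling tin, and the ball has gone to both ends. Next I'll carry it over the dish.

```bash
python3 -c "from h import *;plan(600.5,-143.7,165,-8.8)"
```

```text
t 18.6 pos [423.3  26.7 163.3] shift [ 8.06  5.62 -0.29] turn [-0.    0.2  -0.02] F [-0.6   0.15 -5.36] M [-0.015  0.051 -0.03 ] gw 0.672 gf 69.1
```

```bash

python3 -m crank '[[[0.1,0.1,0,0,0.2,0,40],[0.4,0.3,0,0,0,0,40],[0.7,0.5,0,0,0,0,40],[0.7,0.5,0,0,0,0,40],[0.7,0.5,0,0,0,0,40],[0.7,0.5,0,0,0,0,40],[0.7,0.5,0,0,0,0,40],[0.7,0.5,0,0,0,0,40]]]' >/dev/null
python3 -m crank '[[[0.7,0.5,0,0,0,0,40],[0.7,0.5,0,0,0,0,40],[0.7,0.5,0,0,0,0,40],[0.7,0.4,0,0,0,0,40],[0.4,0.2,0,0,0,0,40],[0,0,0,0,0,0,40],[0,0,0,0,0,0,40],[0,0,0,0,0,0,40]]]' >/dev/null
python3 -c "
from h import *;plan(600.5,-143.7,165,-8.8)
cv2.imwrite('pics/top2.png',cv2.resize(capture('top')[130:280,160:500],None,fx=2.3,fy=2.3));cv2.imwrite('pics/side2.png',capture('side'))"
```

```text
t 20.2 pos [ 596.6 -139.7  163.1] shift [ 0.18  0.13 -0.08] turn [-0.    0.01 -0.02] F [-1.32 -0.67 -3.54] M [ 0.016  0.064 -0.084] gw 0.666 gf 69.0
```

View pics/side2.png

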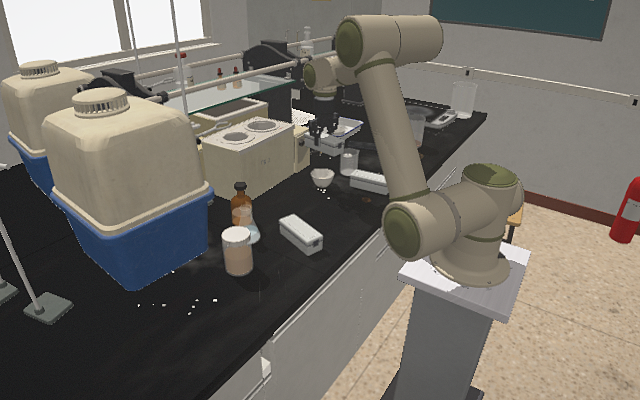

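View pics/top2.png

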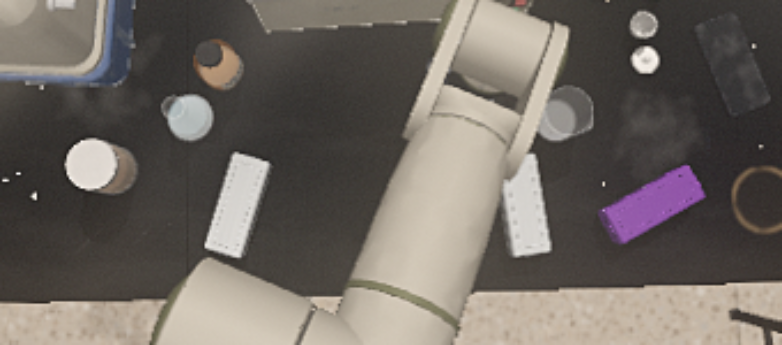

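The side view shows the tin held above the dish, with the dish at (322,177). The silent tins lie flat at (300,233) and (370,181). In the top view the glassware has not moved. I'll make a small correction, settle and check.

```bash

python3 -m crank '[[[0.1,0.08,0,0,0,0,40],[0,0,0,0,0,0,40],[0,0,0,0,0,0,40],[0,0,0,0,0,0,40],[0,0,0,0,0,0,40],[0,0,0,0,0,0,40],[0,0,0,0,0,0,40],[0,0,0,0,0,0,40]]]' >/dev/null
python3 -m crank '[[[0,0,0,0,0,0,40],[0,0,0,0,0,0,40],[0,0,0,0,0,0,40],[0,0,0,0,0,0,40],[0,0,0,0,0,0,40],[0,0,0,0,0,0,40],[0,0,0,0,0,0,40],[0,0,0,0,0,0,40]]]' >/dev/null
python3 -c "
from h import *;plan(600.5,-143.7,165,-8.8);print('dish by side cam',w([(322,172)],48,'side'));avg(4)"
```

```text
t 21.9 pos [ 599.1 -142.4  163.2] shift [ 0.06  0.04 -0.07] turn [ 0.   -0.   -0.02] F [-0.01 -0.2  -4.68] M [ 0.028  0.087 -0.034] gw 0.668 gf 69.0
dish by side cam [[ 611.03043822 -156.21577663]]
avg F,M [-0.091 -0.104 -4.822  0.042  0.13  -0.019] se [0.193 0.229 0.083 0.011 0.013 0.012]
```

```bash
python3 -c "
from rig import *
print(finish_job())"
```

```text
the job is handed in; nothing more can be done
None
```

I handed the job in at about 22 s with the rattling tin (the middle one of the three) held level and still about 150 mm above the dish; I tested the right-hand tin, found it silent and laid it back flat, never touched the left-hand tin, saw no shift in the dish or glassware, and got no verdict back.

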